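# Refit the crank on a mobile-shelf drive unit

### The arm

A 6-joint arm with a two-finger parallel gripper is mounted at the origin on the work surface. World frame = base frame: x ahead of the robot, y to its left, z up, the work surface at z = 0. Lengths are in m, angles in rad, forces in N, time in s.
With the tool pointing down it reaches from about 0.275 to 0.825 m from the base axis. Payload 4.9 kg.
Tool frame: the origin (TCP) lies between the finger pads; the fingertips stand 22 mm ahead of it and the grasp point (between the pads) lies 3 mm ahead of it; z points along the fingers, y is the line along which they close (so a half turn about z gives the same grasp; the last joint's range is limited). The gripper opens to 85 mm and grips with 20 to 120 N. Pads are 22 mm wide; open, the fingers measure 114 mm over their backs; the gripper's body (76 mm by 85 mm) begins 54 mm behind the grasp point. The pads swing forward as they close: fully open they stand 13 mm farther back than shut.
Start: joints at [-1.34, 0.326, -0.193, 1.052, 0, 1.437], TCP at [0.196, -0.514, 0.224] pointing down, gripper open.
Joint ranges: [-2.65, 2.65], [-0.97, 1.79], [-1.3, 1.35], [-1.93, 2.1], [-1.47, 1.37], [-3.14, 3.14]. Speed limits (rad/s): [2.57, 2.57, 3.14, 3.14, 3.14, 3.14].

### API

Orientations are given as a unit quaternion [x, y, z, w].
In Python, from bench import ctrl gives the robot as it stands.
- The arm moves only by the shell command python3 -m handwheel 'ROWS' [OPENING] [FORCE]. ROWS is JSON, a list of rows, each an object with "dp": the shift along the tool's x, y, z each as a share of 0.1 m, from -1 to 1, a list of three; "twist": the turn, a rotation vector about the tool's x, y, z each as a share of pi rad, from -1 to 1, a list of three. In form: [{"dp": [x, y, z], "twist": [ax, ay, az]}, ...]. A call has 1 to 10 rows; each row is the pose to reach, as a shift and turn from the pose commanded when the call began, along the tool's axes at that moment, turning the shorter way round; what a row does not reach only later rows make up. A row lasts 1/8 s, in which the tool goes at most 62.5 mm and 10.7 degrees, less where a joint would pass 70% of its speed; a pose out of reach is approached as far as the arm can. A call with a number of a shift or a turn outside -1 to 1 is refused whole. A call with a gripper value outside its range is refused whole. OPENING is the opening, from 0 (shut) to 1 (fully open), set as the call begins (- or left out, the last holds). The fingers move at their own pace and stop on an object; FORCE is the grip in N (left out, the last holds). Time passes only in rows, so rows that repeat a pose let the fingers close. It gives the time, the measured TCP pose, the force, the opening and the grip force at its end, in the units of the state.
- ctrl.read_state(): the state, without advancing time (a new reading comes with each control period).
- ctrl.camera(name): name is "scene" or "top" or "wrist"; returns the picture (420x560x3 uint8, red, green, blue); there is no depth.
- ctrl.camera_params(name): a dict with "vertical_fov" (degrees; the focal length in pixels is half the picture's height over the tangent of half this angle, whatever the lens; pixels are square), "cx", "cy" (the principal point, pixels), "k1" (the pictures are not rectified: a ray, as slopes to the right and down, at radius r is drawn at 1 + k1 r^2 times it, then the intrinsics apply), "R" (3x3) and "t" (3): a world point X has camera coordinates R X + t. Camera axes: x right, y down, z forward; pixel columns grow to the right and rows downward; lengths in m; the calibration is good to about 2 mm. A picture is of the moment at which its call begins: read the wrist's pose just before it. camera_params takes no time and is no camera call; for the wrist camera it gives the pose at the moment of the call.
- ctrl.close_job(): hands the job in; it is judged then, once.
The state is a dict: "time_s": time; "joint_positions": joint angles; "joint_vel": joint speeds; "effort": joint torques, N m; "tool_pos": TCP position; "eef_rot": TCP orientation; "wrist_force": force on the tool from outside, world axes, zero at the start; "torque": the same for the moment, N m; "gripper_width": opening from 0.0 (shut) to 1.0 (fully open); "grasp_force": force on a finger pad.
Only numpy, scipy, OpenCV 4.12 (cv2) and the standard library are available. Lean on these libraries where they do the work, as an engineer would, in place of code of your own. Each camera call takes 0.05 s, during which the arm holds its last target. There are 200 camera calls.

### The job

Reassemble the crank end of the shelf drive unit: onto its horizontal shaft slide the square white escutcheon plate, then the dark spacer sleeve, then the white crank, feeling for the angle at which the crank's slot drops over the flatted shaft end, and last the white end cap, each pushed fully home against the one before. Leave the other things on the bench where they are.

Things in the scene. Friction and masses are not known exactly. Their poses are not given: they have to be found in the camera images.
- drive_unit: dark shelf drive unit, 130 x 75 mm, 170 mm high, clamped to the bench by its 200 x 95 mm foot; origin under its centre, z up. Its steel shaft juts out level along -y. The shaft turns stiffly (0.8 N m of friction, so it stays as found, even with the crank on); its angle about its axis is not reported.
- shaft_root (a point): on the shaft's axis in the plane of the round steel flange (74 mm across) on which the first part seats; 135 mm above the bench; axes as drive_unit. Going along -y the shaft is round, 20 mm across, for 62 mm; then to its end a blade with two milled flats, 12 mm thick and 20 mm wide.
- shaft_tip (a point): on the shaft's axis at its free end, 154 mm from shaft_root along -y, same axes. The blade's last 8 mm taper to about 14 x 7 mm. The blade's wide side leans from level by anything between -0.7 and +0.45 rad about y (positive: its +x edge is lower). This is not reported, but can be seen, or felt with the crank.
- escutcheon_mid (a point): centre of the white square escutcheon plate, 64 x 64 mm, 22 mm thick, standing on an edge (centre 32 mm up). Its 24 mm round hole runs along y; z is up; both faces are alike. Seated on the flange, its centre is 11 mm from shaft_root.
- spacer_mid (a point): centre of the dark eight-sided spacer sleeve, 50 mm across flats, 44 mm long, lying on a flat, with two flats upright at its x sides (centre 25 mm up). Its 24 mm bore runs through along y. Seated, its centre is 44 mm from shaft_root.
- crank_hub (a point): on the bore axis of the white crank (0.2 to 0.3 kg), which lies on its edge, bore level, 24 mm up; z up. Hub: a 48 x 48 mm block from 20 mm on the +y side (the end that goes on first) to 34 mm on the -y side; this point is the middle of the 40 mm of it that is clear of the arm, with flat sides across x to grip. Seated on the spacer, this point is 86 mm from shaft_root.
- crank_slot (a point): mouth of the crank's bore, 20 mm along +y from crank_hub, same axes. The bore is a straight slot through the whole hub, 23.5 mm along x and 15.5 mm along z, chamfered: it clears the blade by 1.75 mm each side, or about 0.17 rad. It goes on with x along the blade's wide side, so the crank must be leaned about y just as the blade leans.
- crank_boss (a point): middle of the 48 mm disc at the far end of the crank's arm, 120 mm along +x from the hub's axis and 27 mm to the -y side of crank_hub. The arm is 14 mm thick (y) and 32 mm high; a 28 mm round hand grip sticks out 58 mm from the disc towards -y.
- cap_mid (a point): centre of the white eight-sided end cap, 54 mm across flats, 47 mm long, lying on a flat, with two flats upright at its x sides (centre 27 mm up). Its 24 mm bore is open at the +y end and 37 mm deep; the -y end is closed. Seated over the last 34 mm of the shaft against the crank, its centre is 143.5 mm from shaft_root.
- grease_tin: bystander: blue tin, 72 mm diameter, 45 mm high; origin at its underside
- screwdriver: bystander: screwdriver 200 mm long lying on the bench
- wrench: bystander: wrench 190 mm long lying on the bench
- bolt_jar: bystander: jar, 60 mm diameter, 80 mm high; origin at its underside
- sprocket: bystander: steel chain sprocket lying flat, 76 mm diameter, 20 mm high; origin at its underside
- oil_bottle: bystander: yellow oil bottle, 50 mm diameter, 130 mm high; origin at its underside
Mind the look-alikes: they are no part of the job. Leave any yellow look-alike of the part that bears spacer_mid alone.

How it is judged:
By the outcome, as a careful person would: the job done as asked, in the order asked, and still so for the second after the job is handed in, with the robot touching nothing.
It also fails if it takes over 72 s, if anything falls off the work surface, if the arm or the gripper's body presses on something with over 40 N, if the wrist force passes 120 N, or if a joint passes its speed limit or range.

## Working session

There is one attempt and no reset: what is moved stays moved. The work goes in short steps, Python scripts to look and compute and a shell command to move; the robot and the scene stay as the last step left them, time stands still between calls to the robot, and variables do not carry over. Pictures are saved under pics/ and viewed, at most 10 in all, crops included, and the job is handed in when it is done.

```bash
ls; mkdir -p pics
python3 - <<'E'
from bench import ctrl
import cv2
s=ctrl.read_state();print(s)
for n in("scene","top"):
    im=ctrl.camera(n);cv2.imwrite(f"pics/{n}0.png",im[:,:,::-1]);print(n,ctrl.camera_params(n))
E
```

```text
pics
{'time_s': 0.0, 'joint_positions': array([-1.34015882e+00,  3.26935945e-01, -1.93590747e-01,  1.05202396e+00,
        1.20501749e-05,  1.43659725e+00]), 'joint_vel': array([ 1.83556828e-03,  1.32201699e-03, -5.07189688e-05, -1.72402442e-03,
       -1.53240026e-03, -1.37005258e-03]), 'effort': array([-1.07170326e-03, -4.43397725e+01,  2.62443280e+01,  1.54371816e-02,
        6.00410021e-05, -8.30394697e-06]), 'tool_pos': array([ 0.19611298, -0.51319887,  0.22360358]), 'eef_rot': array([ 9.83407493e-01,  1.81408194e-01, -3.62616746e-05, -8.76434523e-04]), 'wrist_force': array([ 0.25219045, -0.6718453 ,  0.31911198]), 'torque': array([-0.01291604,  0.02033945, -0.01245877]), 'grasp_force': 0.0, 'gripper_width': 0.9994315234524512}
scene {'vertical_fov': 52.359553712582816, 'cx': 280.03768574363727, 'cy': 209.49165264746773, 'k1': -0.08717919113546221, 'R': array([[-0.27673533,  0.96064803, -0.02393581],
       [ 0.57845502,  0.14664294, -0.80242485],
       [-0.76733783, -0.23590509, -0.59627295]]), 't': array([ 0.17320617, -0.2511978 ,  1.56239474])}
top {'vertical_fov': 50.49927252678621, 'cx': 281.7347001913757, 'cy': 212.11061650548098, 'k1': -0.11347395437291181, 'R': array([[ 0.02404975, -0.99940968,  0.02453347],
       [-0.98849779, -0.02743808, -0.14872552],
       [ 0.14931087, -0.02067447, -0.98857414]]), 't': array([-0.05396264,  0.5472639 ,  0.99710616])}
```

View pics/scene0.png

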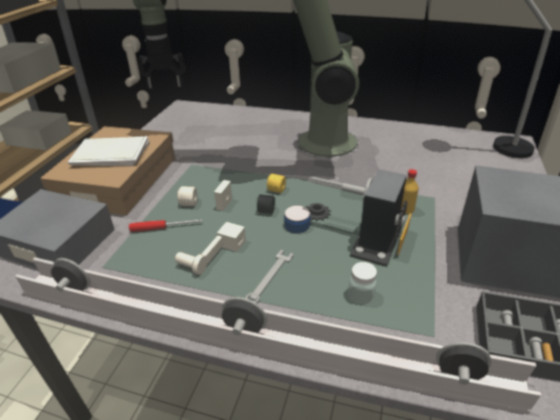

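View pics/top0.png

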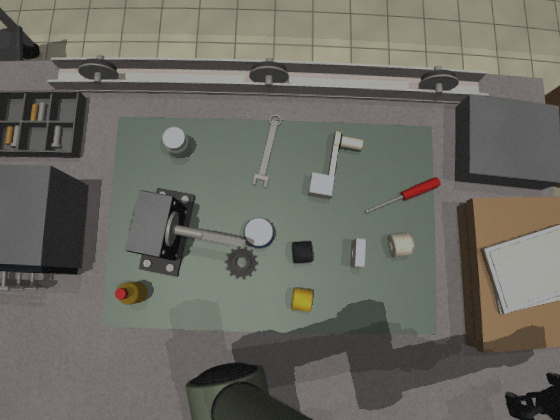

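The top view (up = +x, left = +y) shows the shaft from about (177,230) to (250,238). The black spacer is at (302,252), the escutcheon at (358,253), the cap at (400,245) and the crank hub at (321,184), with its boss at (337,137). The yellow look-alike is at (302,299).

```bash
cat > h.py <<'E'
import numpy as np, cv2
from bench import ctrl
from scipy.spatial.transform import Rotation as Ro
def K(p,h=420):
    f=h/2/np.tan(np.radians(p["vertical_fov"]/2)); return np.array([[f,0,p["cx"]],[0,f,p["cy"]],[0,0,1.]])
def ray(p,uv):
    s=cv2.undistortPoints(np.array(uv,float).reshape(-1,1,2),K(p),np.array([p["k1"],0,0,0.])).reshape(-1,2)
    R,t=np.array(p["R"]),np.array(p["t"])
    return -R.T@t,(R.T@np.c_[s,np.ones(len(s))].T).T
def onz(p,uv,z):
    c,d=ray(p,uv); return c+d*((z-c[2])/d[:,2])[:,None]
def proj(p,X):
    R,t=np.array(p["R"]),np.array(p["t"])
    return cv2.projectPoints(np.array(X,float).reshape(-1,3),cv2.Rodrigues(R)[0],t,K(p),np.array([p["k1"],0,0,0.]))[0].reshape(-1,2)
E
python3 - <<'E'
from h import *
im=cv2.imread("pics/top0.png")[110:320,125:435]
cv2.imwrite("pics/top0z.png",cv2.resize(im,None,fx=2.58,fy=2.58,interpolation=cv2.INTER_CUBIC))
w=ctrl.camera("wrist");p=ctrl.camera_params("wrist");print(p)
cv2.imwrite("pics/w0.png",w[:,:,::-1])
t=ctrl.camera_params("top")
for n,uv,z in[("spacer",(302,252),.05),("esc",(359,253),.064),("cap",(400,245),.054),("hub",(321,184),.048),("boss",(337,137),.045),("tip",(247,239),.145),("root",(180,231),.145)]:print(n,onz(t,[uv],z).round(3))
E
```

```text
{'vertical_fov': 67.80069551925358, 'cx': 278.23415047631937, 'cy': 211.35281705202195, 'k1': -0.020318644750229195, 'R': array([[ 0.35595224, -0.93450034, -0.00266828],
       [-0.90271139, -0.34457942,  0.25763767],
       [-0.24168192, -0.08929802, -0.96623792]]), 't': array([-0.54863238, -0.03267956,  0.3798648 ])}
spacer [[ 0.456 -0.088  0.05 ]]
esc [[ 0.456 -0.217  0.064]]
cap [[ 0.477 -0.315  0.054]]
hub [[ 0.617 -0.13   0.048]]
boss [[ 0.734 -0.168  0.045]]
tip [[0.474 0.033 0.145]]
root [[0.487 0.174 0.145]]
```

View pics/top0z.png

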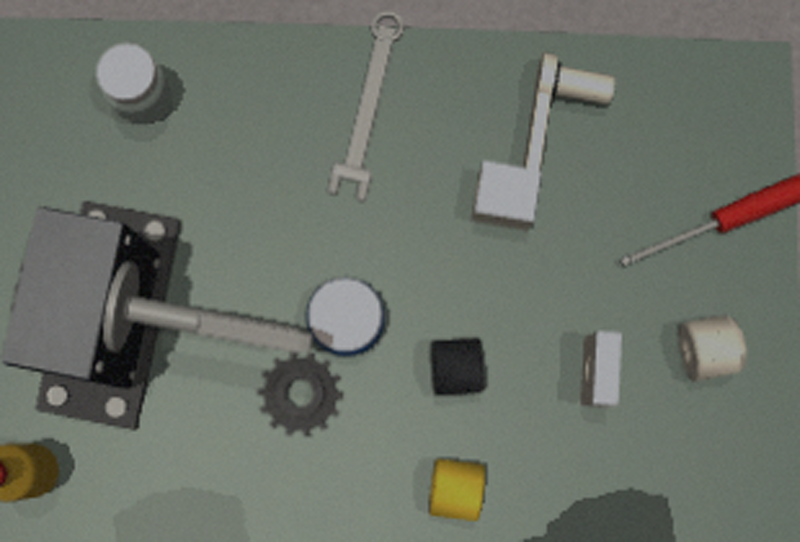

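View pics/w0.png

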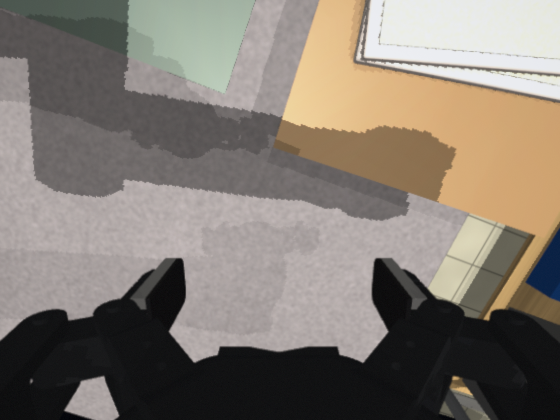

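The zoom shows the drive body top with corners (40,208), (127,222), (90,378) and (5,362). The foot runs (178,218) to (137,429), and the shaft goes from about (130,308) to (312,342). The parts are clear of each other. The wrist view shows only bare bench. Next I fit the part silhouettes.

```bash
cat > fit.py <<'E'
from h import *
from scipy.optimize import minimize, least_squares
t=ctrl.camera_params("top"); im=cv2.imread("pics/top0.png"); S=4
def box(x0,x1,y0,y1,z0,z1): return np.array([[x,y,z] for x in(x0,x1) for y in(y0,y1) for z in(z0,z1)])
def prism(n,r,l,rot): 
    a=np.arange(n)*2*np.pi/n+rot; return np.array([[r*np.cos(b),y,r*np.sin(b)] for b in a for y in(-l/2,l/2)])
c8=1/np.cos(np.pi/8)
P={"spacer":([prism(8,.025*c8,.044,np.pi/8)],.025,(.456,-.088),0),
"esc":([box(-.032,.032,-.011,.011,-.032,.032)],.032,(.456,-.217),1),
"cap":([prism(8,.027*c8,.047,np.pi/8)],.027,(.477,-.315),1),
"crank":([box(-.024,.024,-.034,.02,-.024,.024),box(0,.12,-.034,-.02,-.016,.016),prism(24,.024,.014,0)+[.12,-.027,0],prism(24,.014,.058,0)+[.12,-.063,0]],.024,(.617,-.13),1)}
g=im.astype(int)
for n,(hs,h,xy,wh) in P.items():
    c=proj(t,[[*xy,h]])[0]; m=np.zeros(im.shape[:2],np.uint8)
    b,gr,r=g[...,0],g[...,1],g[...,2]
    m0=((r-gr>-4)&(gr>125-40*(n!="crank"))) if wh else (im.max(2)<45)
    nl,lab=cv2.connectedComponents(m0.astype(np.uint8)); u,v=c.astype(int)
    ids=[i for i in np.unique(lab[v-6:v+7,u-6:u+7]) if i]
    k=max(ids,key=lambda i:(lab[v-6:v+7,u-6:u+7]==i).sum()); m=(lab==k).astype(np.uint8)
    M=cv2.resize(m*255,None,fx=S,fy=S,interpolation=cv2.INTER_LINEAR)>127
    def ren(q):
        o=np.zeros(M.shape,np.uint8); R=Ro.from_euler("z",q[2]).as_matrix()
        for X in hs:
            uv=proj(t,X@R.T+[q[0],q[1],h]); cv2.fillConvexPoly(o,cv2.convexHull(((uv+.5)*S-.5).round().astype(np.int32)),1)
        return o>0
    f=lambda q:-(ren(q)&M).sum()/(ren(q)|M).sum()
    best=min((minimize(f,[*xy,y],method="Nelder-Mead",options=dict(initial_simplex=np.array([[*xy,y],[xy[0]+.01,xy[1],y],[xy[0],xy[1]+.01,y],[*xy,y+.15]]))) for y in(-.3,-.15,0,.15,.3)),key=lambda r:r.fun)
    print(n,best.x.round(4),"IoU",round(-best.fun,3),"area",m.sum())
z=lambda uv:(np.array(uv,float)+.5)/2.58-.5+[125,110]
top=z([(127,222),(90,378),(5,362),(40,208)])   # front+x, front-x, back-x, back+x
foot=z([(178,218),(137,429)])
X=onz(t,top,.17)[:,:2]; F=onz(t,foot,.01)[:,:2]; print(X.round(4),F.round(4))
L=np.array([[.065,-.0375],[-.065,-.0375],[-.065,.0375],[.065,.0375],[.1,-.0475],[-.1,-.0475]])
def res(q):
    c,s=np.cos(q[2]),np.sin(q[2]); return (L@np.array([[c,s],[-s,c]])+q[:2]-np.r_[X,F]).ravel()
r=least_squares(res,[.48,.2,0]); print("drive",r.x.round(4),(r.fun*1e3).round(1))
a=onz(t,z([(130,308.5),(200,322)]),.135); tip=onz(t,z([(314,342)]),.135); print("shaft pts",a.round(4),tip.round(4))
d=np.array([np.sin(r.x[2]),-np.cos(r.x[2])]); e=np.array([np.cos(r.x[2]),np.sin(r.x[2])])
for q in np.r_[a,tip]: print("along",(q[:2]-r.x[:2])@d,"lateral",(q[:2]-r.x[:2])@e)
E
python3 fit.py
```

```text
spacer [ 0.4585 -0.0885  0.0156] IoU 0.804 area 352
esc [ 0.4572 -0.2231  0.0198] IoU 0.657 area 277
cap [ 0.4813 -0.3259  0.2005] IoU 0.758 area 448
crank [ 0.6205 -0.1251 -0.1666] IoU 0.565 area 662
[[0.5569 0.1852]
 [0.4323 0.2071]
 [0.4427 0.2756]
 [0.5665 0.2562]] [[0.5912 0.1736]
 [0.394  0.2012]]
drive [ 0.4996  0.2321 -0.1502] [ 1.4  0.1 -2.6 -2.3 -1.7  3.4  3.   3.3  0.2 -3.3 -0.4 -1.1]
shaft pts [[0.4915 0.1863 0.135 ]
 [0.4821 0.1283 0.135 ]] [[0.4684 0.0348 0.135 ]]
along 0.0465095401839546 lateral -0.0011630482224397653
along 0.10528907221989937 lateral -0.0017850623412948227
along 0.19983325233648633 lateral -0.0013488040222781016
```

```bash
cat >> h.py <<'E'
def down(yaw,lean=0):
    # tool x = part +y, tool y = part +x, z down; part frame Rz(yaw)Ry(lean)
    return (Ro.from_euler("z",yaw)*Ro.from_euler("y",lean)).as_matrix()@np.array([[0,1,0],[1,0,0],[0,0,-1.]])
def go(X,Rt,s=None):
    s=s or ctrl.read_state(); R0=Ro.from_quat(s["eef_rot"]).as_matrix(); D=np.array(X)-s["tool_pos"]
    tw=Ro.from_matrix(R0.T@Rt).as_rotvec()/np.pi
    print("twist",tw.round(3),"| dp cur axes",(R0.T@D*10).round(3),"| dp target axes",(Rt.T@D*10).round(3))
def snap(n,name):
    p=ctrl.camera_params(n); im=ctrl.camera(n)[:,:,::-1].copy(); cv2.imwrite(f"pics/{name}.png",im)
    import pickle; pickle.dump(p,open(f"pics/{name}.pkl","wb")); return p,im
E
python3 -c "
from h import *
go([.47,-.25,.25],down(0))"
```

```text
twist [-0.    -0.    -0.384] | dp cur axes [ 3.498 -1.483 -0.26 ] | dp target axes [ 2.634  2.739 -0.262]
```

```bash
python3 -m handwheel '[{"dp":[1,-0.42,-0.07],"twist":[0,0,-0.384]},{"dp":[1,-0.42,-0.07],"twist":[0,0,-0.384]},{"dp":[1,-0.42,-0.07],"twist":[0,0,-0.384]},{"dp":[1,-0.42,-0.07],"twist":[0,0,-0.384]},{"dp":[1,-0.42,-0.07],"twist":[0,0,-0.384]},{"dp":[1,-0.42,-0.07],"twist":[0,0,-0.384]},{"dp":[1,-0.42,-0.07],"twist":[0,0,-0.384]}]'
python3 -m handwheel '[{"dp":[0.94,0.98,-0.1],"twist":[0,0,0]},{"dp":[0.94,0.98,-0.1],"twist":[0,0,0]},{"dp":[0.94,0.98,-0.1],"twist":[0,0,0]}]'
python3 -m handwheel '[{"dp":[0.94,0.98,-0.1],"twist":[0,0,0]},{"dp":[0.94,0.98,-0.1],"twist":[0,0,0]},{"dp":[0.94,0.98,-0.1],"twist":[0,0,0]},{"dp":[0.94,0.98,-0.1],"twist":[0,0,0]}]'
python3 - <<'E'
from h import *
p,im=snap("wrist","w1")
for X in([.458,-.088,.05],[.457,-.22,.064],[.48,-.32,.054],[.62,-.13,.048]):print(proj(p,[X]).round())
E
```

```text
time_s: 1.02
tool_pos: [0.2746, -0.4386, 0.2311]
eef_rot: [0.706, 0.708, 0.0, -0.0]
wrist_force: [0.1, -0.6, -0.6]
gripper_width: 1.003
grasp_force: 0.0
time_s: 1.4
tool_pos: [0.3745, -0.3424, 0.2415]
eef_rot: [0.705, 0.709, 0.0, -0.0]
wrist_force: [0.6, -1.2, -0.6]
gripper_width: 1.001
grasp_force: 0.0
time_s: 1.9
tool_pos: [0.4704, -0.2509, 0.251]
eef_rot: [0.707, 0.708, -0.0, -0.0]
wrist_force: [0.2, -0.1, 0.0]
gripper_width: 0.998
grasp_force: 0.0
[[266.  29.]]
[[265. 162.]]
[[286. 246.]]
[[420.  75.]]
```

View pics/w1.png

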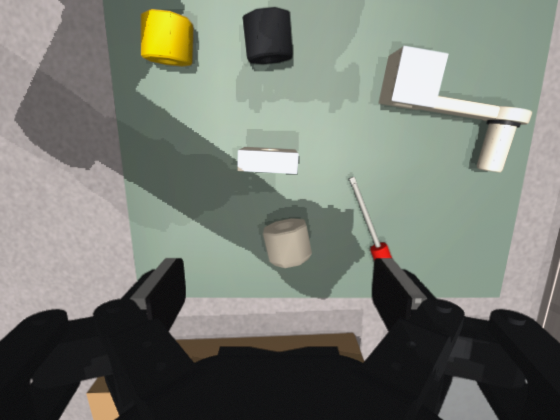

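The wrist view shows everything sharply: spacer around (268,37), escutcheon (268,160), cap (287,243), crank hub (417,77) and grip (496,145). The yellow look-alike is at (167,38). I'll fit silhouettes in this picture.

```bash
cat > fit2.py <<'E'
import sys,pickle
src=open("fit.py").read().split("g=im.astype")[0]; exec(src)
t=pickle.load(open("pics/w1.pkl","rb")); im=cv2.imread("pics/w1.png"); g=im.astype(int); S=4
ROI={"spacer":(232,2,305,76),"esc":(228,138,308,182),"cap":(255,210,322,276),"crank":(375,38,540,178)}
vis=im.copy()
for n,(hs,h,xy,wh) in P.items():
    x0,y0,x1,y1=ROI[n]; b,gr,r=g[...,0],g[...,1],g[...,2]
    m0=((r-gr>-6)&(im.max(2)>70)) if wh else (im.max(2)<50)
    m=np.zeros(m0.shape,np.uint8); m[y0:y1,x0:x1]=m0[y0:y1,x0:x1]
    nl,lab,st,_=cv2.connectedComponentsWithStats(cv2.morphologyEx(m,cv2.MORPH_CLOSE,np.ones((3,3)))); m=(lab==1+st[1:,4].argmax()).astype(np.uint8)
    M=cv2.resize(m*255,None,fx=S,fy=S,interpolation=cv2.INTER_LINEAR)>127
    def ren(q):
        o=np.zeros(M.shape,np.uint8); R=Ro.from_euler("z",q[2]).as_matrix()
        for X in hs:
            uv=proj(t,X@R.T+[q[0],q[1],h]); cv2.fillConvexPoly(o,cv2.convexHull(((uv+.5)*S-.5).round().astype(np.int32)),1)
        return o>0
    f=lambda q:-(ren(q)&M).sum()/(ren(q)|M).sum()
    best=min((minimize(f,[*xy,y],method="Nelder-Mead",options=dict(initial_simplex=np.array([[*xy,y],[xy[0]+.01,xy[1],y],[xy[0],xy[1]+.01,y],[*xy,y+.15]]))) for y in(-.2,0,.2)),key=lambda r:r.fun)
    print(n,best.x.round(4),"IoU",round(-best.fun,3),"area",m.sum())
    c,_=cv2.findContours(cv2.resize(ren(best.x).astype(np.uint8),None,fx=1/S,fy=1/S,interpolation=cv2.INTER_NEAREST),0,2); cv2.drawContours(vis,c,-1,(0,0,255),1)
cv2.imwrite("pics/fit.png",cv2.resize(vis[0:290,220:550],None,fx=2,fy=2))
E
python3 fit2.py
```

```text
spacer [ 0.46   -0.0913  0.0996] IoU 0.535 area 1388
esc [ 0.459  -0.2199 -0.0488] IoU 0.97 area 1446
cap [ 0.4824 -0.325   0.2057] IoU 0.942 area 1991
crank [ 0.6208 -0.1256 -0.1442] IoU 0.965 area 6300
```

Run:
```python
from h import *
go([.459,-.2195,.030],down(-.049))
import pickle
t=pickle.load(open("pics/w1.pkl","rb")); im=cv2.imread("pics/w1.png"); print(im[5:75:6,268].max(1), im[38,236:304:5].max(1))
```

```text
twist [-0.     0.     0.016] | dp cur axes [ 0.32  -0.106  2.21 ] | dp target axes [ 0.314 -0.124  2.21 ]
[172  51  53  56  55  54  60  58  36  32 102 141] [194 180  36  46  54  60  61  52  49  44  37  77 170 169]
```

```bash
sed -i 's/im.max(2)<50/im.max(2)<75/' fit2.py; python3 fit2.py | head -1
python3 -m handwheel '[{"dp":[0.32,-0.106,0.5],"twist":[0,0,0.016]},{"dp":[0.32,-0.106,0.9],"twist":[0,0,0.016]},{"dp":[0.32,-0.106,0.95],"twist":[0,0,0.016]}]' >/dev/null
python3 -m handwheel '[{"dp":[0,0,0.5],"twist":[0,0,0]},{"dp":[0,0,0.9],"twist":[0,0,0]},{"dp":[0,0,0.9],"twist":[0,0,0]}]' 
python3 -m handwheel '[{"dp":[0,0,0.2],"twist":[0,0,0]},{"dp":[0,0,0.36],"twist":[0,0,0]},{"dp":[0,0,0.36],"twist":[0,0,0]},{"dp":[0,0,0.36],"twist":[0,0,0]}]'
python3 -m handwheel '[{"dp":[0,0,0],"twist":[0,0,0]},{"dp":[0,0,0],"twist":[0,0,0]},{"dp":[0,0,0],"twist":[0,0,0]},{"dp":[0,0,0],"twist":[0,0,0]},{"dp":[0,0,0],"twist":[0,0,0]},{"dp":[0,0,0],"twist":[0,0,0]}]' 0 60
```

```text
spacer [ 0.4597 -0.0905  0.0923] IoU 0.953 area 2480
time_s: 2.7
tool_pos: [0.4583, -0.2192, 0.0654]
eef_rot: [0.725, 0.689, -0.001, -0.002]
wrist_force: [0.4, 0.2, 0.9]
gripper_width: 1.0
grasp_force: 0.0
time_s: 3.2
tool_pos: [0.4612, -0.2201, 0.0323]
eef_rot: [0.725, 0.689, 0.0, 0.001]
wrist_force: [0.8, 0.2, 0.5]
gripper_width: 1.0
grasp_force: 0.0
time_s: 3.95
tool_pos: [0.4607, -0.2195, 0.0319]
eef_rot: [0.725, 0.689, -0.0, 0.001]
wrist_force: [-0.9, 0.1, 7.5]
gripper_width: 0.731
grasp_force: 65.6
```

```bash
python3 -m handwheel '[{"dp":[0,0,-0.4],"twist":[0,0,0]},{"dp":[0.2,0,-0.8],"twist":[0,0,0]},{"dp":[0.6,0,-1],"twist":[0,0,0]},{"dp":[1,0,-1],"twist":[0,0,0]}]'
python3 -c "
from h import *
go([.478,.05,.275],down(-.150))"
```

```text
time_s: 4.45
tool_pos: [0.4665, -0.1187, 0.1327]
eef_rot: [0.725, 0.689, 0.001, 0.002]
wrist_force: [0.3, -0.1, -1.3]
gripper_width: 0.73
grasp_force: 66.9
twist [0.001 0.    0.032] | dp cur axes [ 1.689  0.036 -1.425] | dp target axes [ 1.685 -0.138 -1.423]
```

```bash
python3 -m handwheel '[{"dp":[0.2,0,-0.5],"twist":[0,0,0.032]},{"dp":[0.6,0,-0.9],"twist":[0,0,0.032]},{"dp":[0.9,0,-0.9],"twist":[0,0,0.032]}]' >/dev/null
python3 -m handwheel '[{"dp":[0.4,-0.09,-0.5],"twist":[0,0,0]},{"dp":[0.78,-0.09,-0.5],"twist":[0,0,0]},{"dp":[0.78,-0.09,-0.5],"twist":[0,0,0]},{"dp":[0.78,-0.09,-0.5],"twist":[0,0,0]}]'
python3 - <<'E'
from h import *
p,im=snap("wrist","w2")
print(proj(p,[[.4684,.0348,.135],[.4914,.187,.135]]).round(),ctrl.read_state()["tool_pos"])
cv2.imwrite("pics/w2z.png",im[:,140:420] if 0 else cv2.resize(im[0:300,160:400],None,fx=2,fy=2,interpolation=cv2.INTER_CUBIC))
E
```

```text
time_s: 5.32
tool_pos: [0.4718, 0.0492, 0.2702]
eef_rot: [0.758, 0.652, -0.0, -0.0]
wrist_force: [-0.6, 0.2, -1.9]
gripper_width: 0.736
grasp_force: 67.1
[[277. 216.]
 [276.  37.]] [0.47178887 0.04885714 0.27006557]
```

View pics/w2z.png

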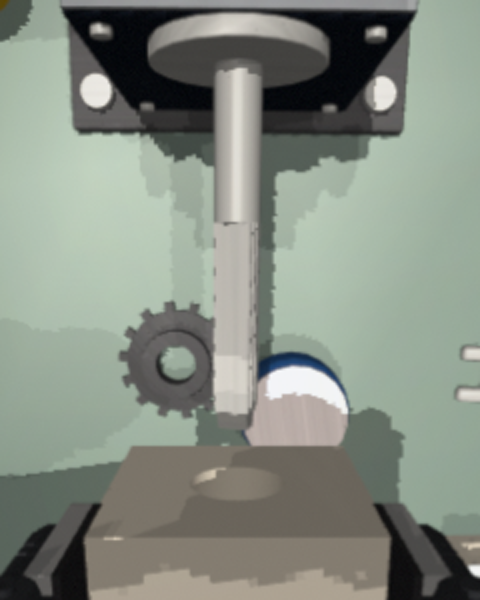

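The view shows the shaft axis running from about (239,65) to (234,420) in the zoom. The blade starts at row 222, and its lit flat spans columns 215–250 with a dark side band at 250–258. That puts the lean at roughly -0.3 rad (+x edge higher). I'll refine this numerically.

Run:
```python
from h import *; import pickle
p=pickle.load(open("pics/w2.pkl","rb")); im=cv2.imread("pics/w2.png")
g=cv2.cvtColor(im,cv2.COLOR_BGR2GRAY).astype(float)
# unit frame guess: sample along perpendicular of axis at several distances from root
yaw=-.15; root=np.array([.4914,.187,.135]); ey=np.array([-np.sin(yaw),np.cos(yaw),0]); ex=np.array([np.cos(yaw),np.sin(yaw),0])
xs=np.arange(-16,16.1,1.)*1e-3
sat=im.astype(float)
for a,b in((10,30),(40,58),(66,85),(90,110),(115,135)):
    acc=[]
    for d in np.arange(a,b,2)*1e-3:
        uv=proj(p,[root-ey*d+ex*x for x in xs]).astype(np.float32)
        acc.append(np.stack([cv2.remap(sat[...,c].astype(np.float32),uv[:,0],uv[:,1],1).ravel() for c in(1,2)]))
    A=np.median(acc,0); print((a,b)); print(A[0].astype(int)); print((A[1]-A[0]).astype(int))
for d in range(140,166,2):
    uv=proj(p,[root-ey*d*1e-3-ex*.001]).astype(np.float32); print(d,int(cv2.remap(g.astype(np.float32),uv[:,0],uv[:,1],1)[0,0]),end="; ")
print()
for d in range(-8,9,1):
    uv=proj(p,[root-ey*d*1e-3+ex*.025]).astype(np.float32); print(d,int(cv2.remap(g.astype(np.float32),uv[:,0],uv[:,1],1)[0,0]),end="; ")
for d in range(52,74,2):
    uv=proj(p,[root-ey*d*1e-3+ex*.007+[0,0,.007]]).astype(np.float32); print("s",d,int(cv2.remap(g.astype(np.float32),uv[:,0],uv[:,1],1)[0,0]),end="; ")
```

```text
(10, 30)
[ 39  39  39  39  39  39  40  52  91 132 149 158 167 173 179 192 211 220
 219 212 197 186 178 169 160 148 133 109  67  42  39  39  39]
[0 0 0 0 0 0 0 0 1 2 2 3 2 3 3 3 3 2 2 2 2 2 2 2 3 2 1 1 1 0 1 1 1]
(40, 58)
[169 169 172 181 185 185 184 168 132 141 153 162 170 176 183 198 214 220
 219 209 195 184 176 167 157 144 129 106  91  92  92  93  93]
[-13 -13 -14 -15 -15 -14 -14 -12  -2   1   2   3   3   3   3   4   3   2
   2   3   2   2   2   2   2   2   1   0  -6  -9  -9  -9  -9]
(66, 85)
[182 182 185 195 197 197 195 185 180 184 184 183 183 184 183 182 180 180
 181 183 184 183 179 163 159 145 134 110 110 112 112 112 114]
[-16 -15 -16 -17 -17 -17 -15  -7   2   3   4   3   3   3   3   3   2   2
   3   4   3   4   4   3   2   2   2  -1  -9 -11 -11 -11 -12]
(90, 110)
[109 124 142 161 175 176 165 163 181 185 185 184 184 184 184 183 181 180
 182 184 184 183 178 164 154 147 122 109 111 112 112 112 114]
[ -2  -5 -11 -14 -15 -15 -11   1   3   3   3   3   3   4   4   3   3   3
   4   4   3   4   4   3   3   3   1  -3  -9 -11 -11 -11 -11]
(115, 135)
[ 90  90  89  84  79  80 117 182 210 210 210 209 209 210 210 209 206 205
 207 209 209 206 192 176 177 154 135  95  78  80  84  84  93]
[  2   1   2   2   2   2   2   3   3   4   4   4   4   4   4   3   3   3
   4   4   3   3   3   3   3   3   1  -3  -8  -7  -9 -10  -9]
140 196; 142 195; 144 179; 146 124; 148 114; 150 112; 152 111; 154 105; 156 106; 158 105; 160 107; 162 116; 164 114; 
-8 65; -7 65; -6 66; -5 67; -4 66; -3 65; -2 65; -1 64; 0 65; 1 66; 2 65; 3 53; 4 19; 5 6; 6 5; 7 8; 8 6; s 52 165; s 54 166; s 56 165; s 58 165; s 60 163; s 62 163; s 64 155; s 66 163; s 68 163; s 70 158; s 72 156;
```

The lean is about -0.32 rad, the shaft yaw about -0.157, and the axis agrees with the top view to within 2 mm.

```bash
cat >> h.py <<'E'
YAW=-.157
def ax(d,z=.135):   # point on the shaft axis, d mm from root
    return np.array([.4914,.187,z])+.001*np.array([np.cos(-.15),np.sin(-.15),0])-d*1e-3*np.array([-np.sin(YAW),np.cos(YAW),0])
E
python3 -c "
from h import *
go(ax(195),down(YAW))"
```

```text
twist [-0.     0.     0.002] | dp cur axes [-0.554 -0.014  1.351] | dp target axes [-0.555 -0.012  1.351]
```

```bash
python3 -m handwheel '[{"dp":[-0.55,-0.014,0],"twist":[0,0,0.002]},{"dp":[-0.55,-0.014,0.1],"twist":[0,0,0.002]},{"dp":[-0.55,-0.014,0.6],"twist":[0,0,0.002]},{"dp":[-0.55,-0.014,1],"twist":[0,0,0.002]}]' >/dev/null
python3 -m handwheel '[{"dp":[0,0,0.35],"twist":[0,0,0]},{"dp":[0,0,0.35],"twist":[0,0,0]},{"dp":[0,0,0.35],"twist":[0,0,0]},{"dp":[0,0,0.35],"twist":[0,0,0]}]'
python3 -c "
from h import *
go(ax(195),down(YAW));go(ax(11),down(YAW));s=ctrl.read_state();print(s['tool_pos'])"
```

```text
time_s: 6.38
tool_pos: [0.4639, -0.005, 0.1369]
eef_rot: [0.76, 0.65, 0.001, 0.001]
wrist_force: [-0.2, 1.4, -1.1]
gripper_width: 0.734
grasp_force: 66.9
twist [ 0.001 -0.     0.   ] | dp cur axes [-0.01  -0.019  0.019] | dp target axes [-0.01  -0.019  0.019]
twist [ 0.001 -0.     0.   ] | dp cur axes [ 1.83  -0.019  0.019] | dp target axes [ 1.83  -0.019  0.019]
[ 0.4639438  -0.0050258   0.13689577]
```

```bash
python3 -m handwheel '[{"dp":[0.2,-0.02,0.02],"twist":[0,0,0]},{"dp":[0.5,-0.02,0.02],"twist":[0,0,0]},{"dp":[0.8,-0.02,0.02],"twist":[0,0,0]},{"dp":[0.8,-0.02,0.02],"twist":[0,0,0]}]'
python3 -m handwheel '[{"dp":[0.2,0,0],"twist":[0,0,0]},{"dp":[0.4,0,0],"twist":[0,0,0]},{"dp":[0.4,0,0],"twist":[0,0,0]},{"dp":[0.4,0,0],"twist":[0,0,0]}]'
python3 -c "
from h import *
go(ax(11),down(YAW));s=ctrl.read_state();print(s['wrist_force'],s['torque'])"
```

```text
time_s: 6.88
tool_pos: [0.4742, 0.076, 0.1346]
eef_rot: [0.759, 0.651, 0.001, 0.001]
wrist_force: [0.7, 0.4, -1.7]
gripper_width: 0.737
grasp_force: 66.9
time_s: 7.38
tool_pos: [0.4796, 0.1133, 0.1338]
eef_rot: [0.76, 0.649, 0.0, 0.0]
wrist_force: [0.3, -0.4, -1.9]
gripper_width: 0.735
grasp_force: 66.9
twist [ 0.  0. -0.] | dp cur axes [ 0.637  0.012 -0.012] | dp target axes [ 0.637  0.012 -0.012]
[ 0.2813206  -0.35239142 -1.91260773] [ 0.08585058 -0.12286243  0.01099225]
```

```bash
python3 -m handwheel '[{"dp":[0.25,0,0],"twist":[0,0,0]},{"dp":[0.5,0,0],"twist":[0,0,0]},{"dp":[0.56,0,0],"twist":[0,0,0]},{"dp":[0.58,0,0],"twist":[0,0,0]}]'
python3 -m handwheel '[{"dp":[0.03,0,0],"twist":[0,0,0]},{"dp":[0.06,0,0],"twist":[0,0,0]},{"dp":[0.06,0,0],"twist":[0,0,0]}]'
python3 -c "
from h import *
go(ax(11),down(YAW));s=ctrl.read_state();print(s['wrist_force'],s['torque'])"
```

```text
time_s: 7.88
tool_pos: [0.4887, 0.1705, 0.1335]
eef_rot: [0.76, 0.649, -0.0, 0.001]
wrist_force: [0.2, -1.0, 0.2]
gripper_width: 0.737
grasp_force: 66.9
time_s: 8.25
tool_pos: [0.4898, 0.1771, 0.1336]
eef_rot: [0.76, 0.649, 0.0, 0.0]
wrist_force: [0.9, -0.7, -0.7]
gripper_width: 0.732
grasp_force: 67.0
twist [ 0. -0. -0.] | dp cur axes [-0.01   0.011 -0.014] | dp target axes [-0.01   0.011 -0.014]
[ 0.88539268 -0.72809824 -0.66171085] [-0.17912314 -0.30043053  0.03015575]
```

```bash
python3 -m handwheel '[{"dp":[0.03,0,0],"twist":[0,0,0]},{"dp":[0.03,0,0],"twist":[0,0,0]}]'
python3 -m handwheel '[{"dp":[0.03,0,0],"twist":[0,0,0]},{"dp":[0.03,0,0],"twist":[0,0,0]}]'
```

```text
time_s: 8.5
tool_pos: [0.49, 0.1786, 0.1335]
eef_rot: [0.761, 0.649, -0.001, 0.002]
wrist_force: [0.2, -6.4, 1.6]
gripper_width: 0.736
grasp_force: 70.7
time_s: 8.75
tool_pos: [0.49, 0.1788, 0.1335]
eef_rot: [0.761, 0.648, -0.003, 0.004]
wrist_force: [0.4, -13.4, 4.7]
gripper_width: 0.73
grasp_force: 74.9
```

```bash
python3 -m handwheel '[{"dp":[0.02,0,0],"twist":[0,0,0]},{"dp":[-0.02,0,0],"twist":[0,0,0]},{"dp":[-0.03,0,0],"twist":[0,0,0]},{"dp":[-0.03,0,0],"twist":[0,0,0]},{"dp":[-0.03,0,0],"twist":[0,0,0]}]' 1
python3 -m handwheel '[{"dp":[0,0,-0.3],"twist":[0,0,0]},{"dp":[0,0,-0.8],"twist":[0,0,0]},{"dp":[-0.4,0,-1],"twist":[0,0,0]},{"dp":[-0.9,0,-1],"twist":[0,0,0]}]'
python3 -c "
from h import *
go([.4597,-.0905,.025],down(.092))"
```

```text
time_s: 9.38
tool_pos: [0.4902, 0.1806, 0.1337]
eef_rot: [0.76, 0.65, 0.001, 0.0]
wrist_force: [1.0, -0.1, 0.3]
gripper_width: 1.003
grasp_force: 0.0
time_s: 9.88
tool_pos: [0.4774, 0.0913, 0.2357]
eef_rot: [0.759, 0.651, 0.002, 0.002]
wrist_force: [0.2, -0.7, 0.4]
gripper_width: 1.004
grasp_force: 0.0
twist [ 0.002 -0.    -0.078] | dp cur axes [-1.826  0.093  2.105] | dp target axes [-1.794 -0.343  2.107]
```

```bash
python3 -m handwheel '[{"dp":[-0.3,0.05,0],"twist":[0,0,-0.078]},{"dp":[-0.9,0.05,0],"twist":[0,0,-0.078]},{"dp":[-0.9,0.05,0],"twist":[0,0,-0.078]}]' >/dev/null
python3 -m handwheel '[{"dp":[-0.4,-0.17,0.2],"twist":[0,0,0]},{"dp":[-0.9,-0.17,0.6],"twist":[0,0,0]},{"dp":[-0.9,-0.17,0.9],"twist":[0,0,0]},{"dp":[-0.9,-0.17,0.9],"twist":[0,0,0]}]'
python3 -c "
from h import *
go([.4597,-.0905,.025],down(.092))"
```

```text
time_s: 10.75
tool_pos: [0.4561, -0.0884, 0.1417]
eef_rot: [0.675, 0.738, -0.001, -0.002]
wrist_force: [-0.7, -0.3, -0.3]
gripper_width: 1.0
grasp_force: 0.0
twist [-0.001 -0.001 -0.001] | dp cur axes [-0.027  0.039  1.166] | dp target axes [-0.024  0.034  1.167]
```

```bash
python3 -m handwheel '[{"dp":[-0.02,0.03,0.5],"twist":[0,0,0]},{"dp":[-0.02,0.03,0.9],"twist":[0,0,0]},{"dp":[-0.02,0.03,0.9],"twist":[0,0,0]}]' >/dev/null
python3 -m handwheel '[{"dp":[0,0,0.26],"twist":[0,0,0]},{"dp":[0,0,0.26],"twist":[0,0,0]},{"dp":[0,0,0.26],"twist":[0,0,0]}]'
python3 -m handwheel '[{"dp":[0,0,0],"twist":[0,0,0]},{"dp":[0,0,0],"twist":[0,0,0]},{"dp":[0,0,0],"twist":[0,0,0]},{"dp":[0,0,0],"twist":[0,0,0]},{"dp":[0,0,0],"twist":[0,0,0]},{"dp":[0,0,0],"twist":[0,0,0]}]' 0 60
python3 -c "
from h import *
go([.4597,-.0905,.13],down(YAW))"
```

```text
time_s: 11.5
tool_pos: [0.4623, -0.0913, 0.0293]
eef_rot: [0.675, 0.738, 0.001, 0.001]
wrist_force: [-0.3, 0.2, 0.1]
gripper_width: 1.0
grasp_force: 0.0
time_s: 12.25
tool_pos: [0.4603, -0.0916, 0.0297]
eef_rot: [0.675, 0.738, -0.001, 0.0]
wrist_force: [-8.2, 1.1, 28.3]
gripper_width: 0.468
grasp_force: 50.0
twist [-0.     0.     0.078] | dp cur axes [ 0.01  -0.006 -1.003] | dp target axes [ 0.01  -0.008 -1.003]
```

Run:
```python
from h import *
s=ctrl.read_state();print(s["gripper_width"],s["grasp_force"],s["wrist_force"],s["torque"])
p,im=snap("wrist","w3"); cv2.imwrite("pics/w3z.png",cv2.resize(im[150:400,120:440],None,fx=2,fy=2))
t=ctrl.camera("top"); cv2.imwrite("pics/top3.png",t[:,:,::-1])
```

```text
0.46754825179614473 50.01682992093265 [-8.20113197  1.12585747 28.25866772] [ 0.27104492  1.92852197 -0.00835537]
```

View pics/w3z.png

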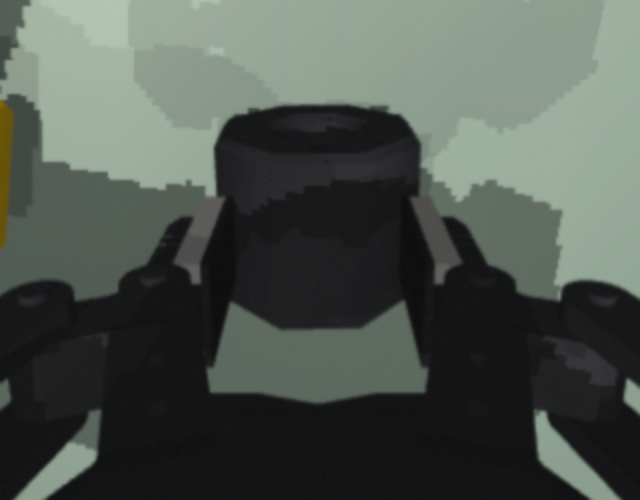

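Run:
```python
from h import *; import pickle
p=pickle.load(open("pics/w3.pkl","rb")); s=ctrl.read_state(); R=Ro.from_quat(s["eef_rot"]).as_matrix()
q=lambda v:((proj(p,[s["tool_pos"]+R@np.array(v)/1000])[0]-[120,150])*2).round().tolist()
for hw in(20,25):
  for x in(11,-11):
    for z in(22,12,0,-16): print(hw,x,z,q([x,-hw,z]),q([x,hw,z]))
# sleeve corners predicted
yw=.092
Rp=down(yw); 
for y in(22,-22):
  for X,Z in((10.35,50),(25,35),(-25,35),(-10.35,50),(25,15)):
    w=np.array([.4597,-.0905,0])+Ro.from_euler("z",yw).apply([X/1e3,y/1e3,Z/1e3]); print("sleeve",y,X,Z,((proj(p,[w])[0]-[120,150])*2).round())
```

```text
20 11 22 [246.0, 152.0] [384.0, 152.0]
20 11 12 [242.0, 163.0] [388.0, 163.0]
20 11 0 [236.0, 178.0] [393.0, 178.0]
20 11 -16 [228.0, 202.0] [402.0, 202.0]
20 -11 22 [248.0, 222.0] [382.0, 222.0]
20 -11 12 [244.0, 237.0] [386.0, 237.0]
20 -11 0 [239.0, 257.0] [391.0, 256.0]
20 -11 -16 [231.0, 287.0] [398.0, 287.0]
25 11 22 [228.0, 152.0] [401.0, 152.0]
25 11 12 [223.0, 163.0] [406.0, 163.0]
25 11 0 [217.0, 178.0] [413.0, 178.0]
25 11 -16 [206.0, 202.0] [423.0, 202.0]
25 -11 22 [231.0, 222.0] [399.0, 222.0]
25 -11 12 [227.0, 237.0] [403.0, 237.0]
25 -11 0 [220.0, 257.0] [410.0, 256.0]
25 -11 -16 [210.0, 287.0] [419.0, 287.0]
sleeve 22 10.35 50 [359. 157.]
sleeve 22 25 35 [416. 137.]
sleeve 22 -25 35 [209. 138.]
sleeve 22 -10.35 50 [264. 158.]
sleeve 22 25 15 [404. 117.]
sleeve -22 10.35 50 [357. 334.]
sleeve -22 25 35 [409. 300.]
sleeve -22 -25 35 [217. 301.]
sleeve -22 -10.35 50 [269. 334.]
sleeve -22 25 15 [400. 263.]
```

The wrist view shows the pad tips at about (230,197) and (405,197) in the zoom. That is well behind where tips 22 mm ahead of the TCP would project, so the pads are pinching the sleeve's upper slopes. This agrees with the 40 mm width and the 28 N upward force. I'll open, go 20 mm lower and grip again.

```bash
python3 -m handwheel '[{"dp":[0,0,0],"twist":[0,0,0]},{"dp":[0,0,0],"twist":[0,0,0]},{"dp":[0,0,0],"twist":[0,0,0]}]' 0.85
python3 -m handwheel '[{"dp":[0,0,0.1],"twist":[0,0,0]},{"dp":[0,0,0.2],"twist":[0,0,0]},{"dp":[0,0,0.2],"twist":[0,0,0]}]'
python3 -m handwheel '[{"dp":[0,0,0],"twist":[0,0,0]},{"dp":[0,0,0],"twist":[0,0,0]},{"dp":[0,0,0],"twist":[0,0,0]},{"dp":[0,0,0],"twist":[0,0,0]},{"dp":[0,0,0],"twist":[0,0,0]}]' 0 60
```

```text
time_s: 12.72
tool_pos: [0.4607, -0.0912, 0.0272]
eef_rot: [0.675, 0.738, -0.0, -0.0]
wrist_force: [-0.7, -0.1, 0.6]
gripper_width: 0.849
grasp_force: 0.0
time_s: 13.1
tool_pos: [0.4597, -0.0908, 0.0061]
eef_rot: [0.675, 0.738, -0.0, -0.001]
wrist_force: [-1.1, 0.1, -0.0]
gripper_width: 0.851
grasp_force: 0.0
time_s: 13.72
tool_pos: [0.461, -0.0913, 0.0076]
eef_rot: [0.675, 0.738, 0.0, 0.0]
wrist_force: [-0.0, 0.7, 3.2]
gripper_width: 0.57
grasp_force: 62.3
```

```bash
sed -i 's/    return np.array(\[.4914,.187,z\])/    d=d-2; return np.array([.4914,.187,z])/' h.py
python3 -m handwheel '[{"dp":[0,0,-0.4],"twist":[0,0,0]},{"dp":[0,0,-0.8],"twist":[0,0,0.02]},{"dp":[0,0,-1],"twist":[0,0,0.078]},{"dp":[0,0,-1],"twist":[0,0,0.078]},{"dp":[0,0,-1],"twist":[0,0,0.078]}]'
python3 -c "
from h import *
go(ax(200,.1176),down(YAW))"
```

```text
time_s: 14.35
tool_pos: [0.4601, -0.0909, 0.1064]
eef_rot: [0.759, 0.651, -0.0, -0.001]
wrist_force: [-0.5, 0.0, -1.6]
gripper_width: 0.575
grasp_force: 62.8
twist [-0.    -0.     0.001] | dp cur axes [ 0.815 -0.114 -0.112] | dp target axes [ 0.814 -0.116 -0.112]
```

```bash
python3 -m handwheel '[{"dp":[0.2,-0.05,-0.11],"twist":[0,0,0]},{"dp":[0.6,-0.11,-0.11],"twist":[0,0,0]},{"dp":[0.81,-0.11,-0.11],"twist":[0,0,0]},{"dp":[0.81,-0.11,-0.11],"twist":[0,0,0]},{"dp":[0.81,-0.11,-0.11],"twist":[0,0,0]}]'
python3 -c "
from h import *
go(ax(200,.1176),down(YAW))"
```

```text
time_s: 14.98
tool_pos: [0.462, -0.0098, 0.1175]
eef_rot: [0.76, 0.65, -0.001, -0.001]
wrist_force: [0.6, -1.1, -1.9]
gripper_width: 0.572
grasp_force: 62.8
twist [-0.001  0.     0.   ] | dp cur axes [ 0.01  -0.007 -0.001] | dp target axes [ 0.01  -0.007 -0.001]
```

```bash
python3 -m handwheel '[{"dp":[0.2,-0.005,0],"twist":[0,0,0]},{"dp":[0.5,-0.005,0],"twist":[0,0,0]},{"dp":[0.8,-0.005,0],"twist":[0,0,0]},{"dp":[0.8,-0.005,0],"twist":[0,0,0]}]'
python3 -m handwheel '[{"dp":[0.3,0,0],"twist":[0,0,0]},{"dp":[0.6,0,0],"twist":[0,0,0]},{"dp":[0.72,0,0],"twist":[0,0,0]},{"dp":[0.72,0,0],"twist":[0,0,0]}]'
python3 -m handwheel '[{"dp":[0.03,0,0],"twist":[0,0,0]},{"dp":[0.06,0,0],"twist":[0,0,0]},{"dp":[0.06,0,0],"twist":[0,0,0]}]'
python3 -m handwheel '[{"dp":[0.03,0,0],"twist":[0,0,0]},{"dp":[0.03,0,0],"twist":[0,0,0]}]'
python3 -c "
from h import *
go(ax(44,.1176),down(YAW))"
```

```text
time_s: 15.48
tool_pos: [0.4747, 0.07, 0.118]
eef_rot: [0.76, 0.65, -0.0, -0.0]
wrist_force: [0.5, -0.8, -1.3]
gripper_width: 0.568
grasp_force: 62.8
time_s: 15.98
tool_pos: [0.4858, 0.1401, 0.1181]
eef_rot: [0.76, 0.65, -0.0, 0.0]
wrist_force: [0.4, 0.2, -1.2]
gripper_width: 0.572
grasp_force: 62.8
time_s: 16.35
tool_pos: [0.4865, 0.1444, 0.1183]
eef_rot: [0.761, 0.649, -0.002, 0.001]
wrist_force: [0.1, -6.6, 0.4]
gripper_width: 0.571
grasp_force: 63.2
time_s: 16.6
tool_pos: [0.4864, 0.1444, 0.1183]
eef_rot: [0.761, 0.648, -0.004, 0.004]
wrist_force: [-2.2, -16.0, 3.7]
gripper_width: 0.569
grasp_force: 63.6
twist [ 0.     0.004 -0.001] | dp cur axes [ 0.009 -0.008  0.007] | dp target axes [ 0.009 -0.008  0.007]
```

```bash
python3 -m handwheel '[{"dp":[0.03,0,0],"twist":[0,0,0]},{"dp":[-0.03,0,0],"twist":[0,0,0]},{"dp":[-0.05,0,0],"twist":[0,0,0]},{"dp":[-0.05,0,0],"twist":[0,0,0]}]' 1
python3 -m handwheel '[{"dp":[0,0,-0.3],"twist":[0,0,0]},{"dp":[0,0,-0.8],"twist":[0,0,0]},{"dp":[-0.4,0.1,-1],"twist":[0,0,0]},{"dp":[-1,0.5,-1],"twist":[0,0,0]},{"dp":[-1,0.5,-1],"twist":[0,0,0]}]'
python3 -c "
from h import *
go([.6208,-.1256,-.002],down(-.144))"
```

```text
time_s: 17.1
tool_pos: [0.4865, 0.1446, 0.1185]
eef_rot: [0.76, 0.649, 0.0, -0.0]
wrist_force: [0.3, 0.3, -0.0]
gripper_width: 1.001
grasp_force: 0.0
time_s: 17.73
tool_pos: [0.5219, 0.0354, 0.2189]
eef_rot: [0.762, 0.648, 0.001, 0.001]
wrist_force: [-0.0, 0.8, -0.1]
gripper_width: 1.002
grasp_force: 0.0
twist [ 0.001  0.    -0.005] | dp cur axes [-1.43   1.23   2.211] | dp target axes [-1.451  1.21   2.209]
```

Next, move above the crank and check the shaft stack from there in the top view before descending.

```bash
python3 -m handwheel '[{"dp":[-0.4,0.3,0],"twist":[0,0,-0.005]},{"dp":[-0.8,0.7,0],"twist":[0,0,-0.005]},{"dp":[-0.9,0.8,0.2],"twist":[0,0,-0.005]},{"dp":[-0.9,0.8,0.4],"twist":[0,0,-0.005]}]' >/dev/null
python3 -m handwheel '[{"dp":[-0.54,0.42,0.3],"twist":[0,0,0]},{"dp":[-0.54,0.42,0.7],"twist":[0,0,0]},{"dp":[-0.54,0.42,0.9],"twist":[0,0,0]},{"dp":[-0.54,0.42,0.9],"twist":[0,0,0]}]'
python3 - <<'E'
from h import *
p,im=snap("top","top4"); cv2.imwrite("pics/top4z.png",cv2.resize(im[130:320,110:420],None,fx=2.5,fy=2.5,interpolation=cv2.INTER_CUBIC))
go([.6208,-.1256,-.002],down(-.144))
E
```

```text
time_s: 18.73
tool_pos: [0.6166, -0.1207, 0.0854]
eef_rot: [0.755, 0.656, -0.001, -0.003]
wrist_force: [-0.5, 0.0, 0.2]
gripper_width: 0.998
grasp_force: 0.0
twist [-0.001 -0.     0.001] | dp cur axes [-0.041  0.037  0.892] | dp target axes [-0.04   0.035  0.892]
```

View pics/top4z.png

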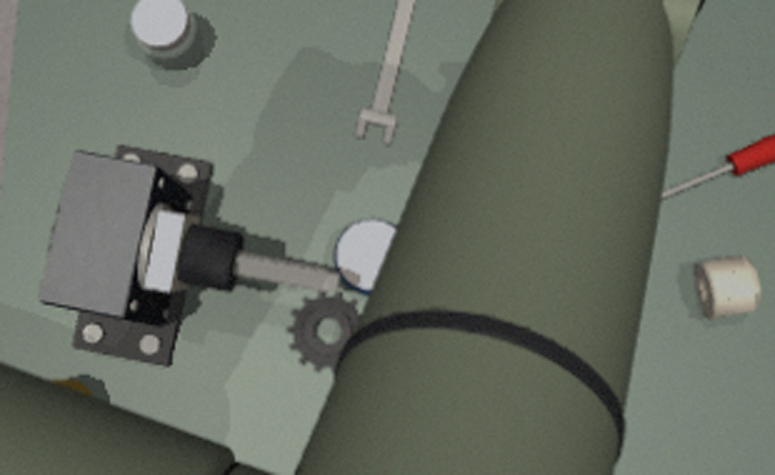

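The picture shows the escutcheon at (165,250) against the flange and the spacer at (212,257) against it. Now grip the crank.

```bash
python3 -m handwheel '[{"dp":[-0.04,0.035,0.3],"twist":[0,0,0]},{"dp":[-0.04,0.035,0.65],"twist":[0,0,0]},{"dp":[-0.04,0.035,0.88],"twist":[0,0,0]},{"dp":[-0.04,0.035,0.88],"twist":[0,0,0]}]'
python3 -m handwheel '[{"dp":[0,0,0],"twist":[0,0,0]},{"dp":[0,0,0],"twist":[0,0,0]},{"dp":[0,0,0],"twist":[0,0,0]},{"dp":[0,0,0],"twist":[0,0,0]},{"dp":[0,0,0],"twist":[0,0,0]},{"dp":[0,0,0],"twist":[0,0,0]}]' 0 100
```

```text
time_s: 19.27
tool_pos: [0.6212, -0.126, -0.0001]
eef_rot: [0.755, 0.656, -0.0, -0.001]
wrist_force: [0.0, 0.2, -0.7]
gripper_width: 0.998
grasp_force: 0.0
time_s: 20.02
tool_pos: [0.6234, -0.1274, 0.0024]
eef_rot: [0.755, 0.656, 0.001, 0.001]
wrist_force: [-0.3, 0.6, 8.0]
gripper_width: 0.546
grasp_force: 103.6
```

```bash
cat >> h.py <<'E'
LEAN=-.32
def crank(d,lean=None,off=.0225):
    R=down(YAW,LEAN if lean is None else lean); return ax(d)+R@[0,0,off],R
E
python3 -m handwheel '[{"dp":[0,0,-0.3],"twist":[0,0,0]},{"dp":[0,0,-0.7],"twist":[0,0,0]},{"dp":[0,0,-1],"twist":[0,0,0]},{"dp":[0,0,-1],"twist":[0,0,0]},{"dp":[0,0,-1],"twist":[0,0,0]}]'
python3 -c "
from h import *
go(*crank(200))"
```

```text
time_s: 20.65
tool_pos: [0.6213, -0.1268, 0.0993]
eef_rot: [0.755, 0.656, -0.0, -0.001]
wrist_force: [0.4, 0.3, -3.3]
gripper_width: 0.548
grasp_force: 103.3
twist [-0.102 -0.001  0.005] | dp cur axes [ 0.944 -1.678 -0.141] | dp target axes [ 0.917 -1.562 -0.669]
```

```bash
python3 -m handwheel '[{"dp":[0.1,-0.4,-0.1],"twist":[0,0,0]},{"dp":[0.1,-0.9,-0.14],"twist":[-0.05,0,0]},{"dp":[0.1,-1,-0.14],"twist":[-0.102,-0.001,0.005]},{"dp":[0.1,-1,-0.14],"twist":[-0.102,-0.001,0.005]},{"dp":[0.1,-1,-0.14],"twist":[-0.102,-0.001,0.005]}]'
python3 -c "
from h import *
go(*crank(200))"
```

```text
time_s: 21.28
tool_pos: [0.5236, -0.1029, 0.1136]
eef_rot: [0.751, 0.641, 0.103, 0.12]
wrist_force: [1.3, -0.6, -1.5]
gripper_width: 0.553
grasp_force: 103.8
twist [-0.001  0.    -0.   ] | dp cur axes [ 0.833 -0.656 -0.217] | dp target axes [ 0.833 -0.656 -0.218]
```

```bash
python3 -m handwheel '[{"dp":[0,-0.3,-0.21],"twist":[0,0,0]},{"dp":[0.3,-0.65,-0.21],"twist":[0,0,0]},{"dp":[0.7,-0.65,-0.21],"twist":[0,0,0]},{"dp":[0.8,-0.65,-0.21],"twist":[0,0,0]},{"dp":[0.8,-0.65,-0.21],"twist":[0,0,0]}]'
python3 -c "
from h import *
go(*crank(200)); go(*crank(170))"
```

```text
time_s: 21.9
tool_pos: [0.4719, -0.0135, 0.1145]
eef_rot: [0.75, 0.642, 0.104, 0.122]
wrist_force: [0.6, -0.2, -2.1]
gripper_width: 0.551
grasp_force: 104.2
twist [0.001 0.    0.001] | dp cur axes [ 0.031 -0.041 -0.005] | dp target axes [ 0.03  -0.041 -0.005]
twist [0.001 0.    0.001] | dp cur axes [ 0.331 -0.04  -0.005] | dp target axes [ 0.33  -0.041 -0.005]
```

```bash
python3 -m handwheel '[{"dp":[0.1,-0.04,-0.005],"twist":[0,0,0]},{"dp":[0.28,-0.04,-0.005],"twist":[0,0,0]},{"dp":[0.28,-0.04,-0.005],"twist":[0,0,0]}]'
python3 -m handwheel '[{"dp":[0.05,0,0],"twist":[0,0,0]},{"dp":[0.1,0,0],"twist":[0,0,0]},{"dp":[0.1,0,0],"twist":[0,0,0]}]'
python3 -m handwheel '[{"dp":[0.05,0,0],"twist":[0,0,0]},{"dp":[0.1,0,0],"twist":[0,0,0]},{"dp":[0.1,0,0],"twist":[0,0,0]}]'
python3 -c "
from h import *
go(*crank(154)); s=ctrl.read_state(); print(s['torque'],s['wrist_force'])"
```

```text
time_s: 22.28
tool_pos: [0.4702, 0.0151, 0.113]
eef_rot: [0.75, 0.642, 0.103, 0.121]
wrist_force: [0.8, -0.6, -1.4]
gripper_width: 0.55
grasp_force: 104.2
time_s: 22.65
tool_pos: [0.4717, 0.0248, 0.113]
eef_rot: [0.751, 0.641, 0.103, 0.122]
wrist_force: [0.5, -1.1, -2.7]
gripper_width: 0.549
grasp_force: 104.2
time_s: 23.02
tool_pos: [0.4738, 0.0352, 0.1133]
eef_rot: [0.75, 0.641, 0.104, 0.122]
wrist_force: [1.9, 0.2, -2.8]
gripper_width: 0.551
grasp_force: 104.2
twist [ 0. -0.  0.] | dp cur axes [0.007 0.017 0.002] | dp target axes [0.007 0.017 0.002]
[0.21966098 0.18558943 0.02815248] [ 1.93553855  0.21509551 -2.79064423]
```

```bash
python3 -m handwheel '[{"dp":[0.1,0.01,0],"twist":[0,0,0]},{"dp":[0.22,0.01,0],"twist":[0,0,0]},{"dp":[0.3,0.01,0],"twist":[0,0,0]},{"dp":[0.3,0.01,0],"twist":[0,0,0]}]'
python3 -m handwheel '[{"dp":[0.1,0,0],"twist":[0,0,0]},{"dp":[0.22,0,0],"twist":[0,0,0]},{"dp":[0.31,0,0],"twist":[0,0,0]},{"dp":[0.31,0,0],"twist":[0,0,0]}]'
python3 -c "
from h import *
go(*crank(86)); s=ctrl.read_state(); print(s['torque'],s['wrist_force'])"
```

```text
time_s: 23.52
tool_pos: [0.4787, 0.0649, 0.1132]
eef_rot: [0.75, 0.642, 0.103, 0.121]
wrist_force: [-0.1, 0.1, -2.0]
gripper_width: 0.546
grasp_force: 104.1
time_s: 24.02
tool_pos: [0.4837, 0.0955, 0.1132]
eef_rot: [0.75, 0.642, 0.103, 0.121]
wrist_force: [0.2, 0.0, -2.1]
gripper_width: 0.55
grasp_force: 104.2
twist [0.    0.    0.001] | dp cur axes [0.076 0.014 0.   ] | dp target axes [0.076 0.014 0.   ]
[ 0.11867309  0.47015177 -0.05406182] [ 0.16860946  0.02882551 -2.08580542]
```

```bash
python3 -m handwheel '[{"dp":[0.03,0,0],"twist":[0,0,0]},{"dp":[0.06,0,0],"twist":[0,0,0]},{"dp":[0.06,0,0],"twist":[0,0,0]}]'
python3 -m handwheel '[{"dp":[0.03,0,0],"twist":[0,0,0]},{"dp":[0.03,0,0],"twist":[0,0,0]}]'
python3 -m handwheel '[{"dp":[0.03,0,0],"twist":[0,0,0]},{"dp":[0.03,0,0],"twist":[0,0,0]}]'
python3 -c "
from h import *
go(*crank(86)); s=ctrl.read_state(); print(s['torque'],s['wrist_force'])"
```

```text
time_s: 24.4
tool_pos: [0.4846, 0.1007, 0.1132]
eef_rot: [0.751, 0.641, 0.103, 0.121]
wrist_force: [0.3, 0.1, -2.6]
gripper_width: 0.551
grasp_force: 104.1
time_s: 24.65
tool_pos: [0.4849, 0.1023, 0.1133]
eef_rot: [0.751, 0.641, 0.102, 0.123]
wrist_force: [-1.9, -4.7, -0.0]
gripper_width: 0.552
grasp_force: 104.5
time_s: 24.9
tool_pos: [0.4848, 0.1021, 0.1134]
eef_rot: [0.752, 0.64, 0.1, 0.125]
wrist_force: [-5.3, -15.4, 4.4]
gripper_width: 0.553
grasp_force: 105.3
twist [ 0.     0.004 -0.001] | dp cur axes [0.009 0.013 0.001] | dp target axes [0.009 0.013 0.002]
[-2.49747486  0.99213899 -0.80044189] [ -5.283819   -15.40654467   4.43367308]
```

```bash
python3 -m handwheel '[{"dp":[0.02,0,0],"twist":[0,0,0]},{"dp":[-0.05,0,0],"twist":[0,0,0]},{"dp":[-0.07,0,0],"twist":[0,0,0]},{"dp":[-0.07,0,0],"twist":[0,0,0]},{"dp":[-0.07,0,0],"twist":[0,0,0]}]' 1
python3 -m handwheel '[{"dp":[0,0,-0.2],"twist":[0,0,0]},{"dp":[0,0,-0.6],"twist":[0,0,0]},{"dp":[0,0,-1],"twist":[0,0,0]},{"dp":[-0.4,0,-1],"twist":[0,0,0]},{"dp":[-1,0,-1],"twist":[0.05,0,0]},{"dp":[-1,0,-1],"twist":[0.102,0,0]},{"dp":[-1,0,-1],"twist":[0.102,0,0]}]'
python3 -c "
from h import *
go([.4824,-.325,.01],down(.2057))"
```

```text
time_s: 25.52
tool_pos: [0.4845, 0.0997, 0.1133]
eef_rot: [0.751, 0.641, 0.104, 0.121]
wrist_force: [0.3, 0.4, 0.6]
gripper_width: 0.993
grasp_force: 0.0
time_s: 26.4
tool_pos: [0.4399, 0.0043, 0.2072]
eef_rot: [0.761, 0.648, -0.001, -0.0]
wrist_force: [0.0, 0.3, -0.5]
gripper_width: 1.001
grasp_force: 0.0
twist [-0.001  0.    -0.116] | dp cur axes [-3.183  0.947  1.972] | dp target axes [-3.311 -0.257  1.972]
```

```bash
python3 -m handwheel '[{"dp":[-0.4,0.1,0],"twist":[0,0,-0.05]},{"dp":[-0.9,0.3,0],"twist":[0,0,-0.116]},{"dp":[-1,0.3,0],"twist":[0,0,-0.116]}]' >/dev/null
python3 -m handwheel '[{"dp":[-0.5,-0.1,0.2],"twist":[0,0,0]},{"dp":[-1,-0.1,0.4],"twist":[0,0,0]},{"dp":[-1,-0.1,0.4],"twist":[0,0,0]}]' >/dev/null
python3 -m handwheel '[{"dp":[-0.5,0,0.2],"twist":[0,0,0]},{"dp":[-1,0,0.5],"twist":[0,0,0]},{"dp":[-1,0,0.5],"twist":[0,0,0]},{"dp":[-1,0,0.5],"twist":[0,0,0]}]'
python3 - <<'E'
from h import *
go([.4824,-.325,.01],down(.2057))
p,im=snap("wrist","w5")
for y in(23.5,-23.5):
  for X,Z in((11.2,54),(-11.2,54)):
    print(proj(p,[np.array([.4824,-.325,0])+Ro.from_euler("z",.2057).apply([X/1e3,y/1e3,Z/1e3])]).round())
t,im2=snap("top","top5")
cv2.imwrite("pics/v5.png",np.hstack([im[100:400,120:440],cv2.resize(im2[130:320,110:360],None,fx=1.9,fy=1.579)[:300]]))
E
```

```text
time_s: 27.65
tool_pos: [0.4829, -0.2934, 0.1188]
eef_rot: [0.629, 0.777, 0.0, 0.0]
wrist_force: [-0.2, 0.6, -0.3]
gripper_width: 0.999
grasp_force: 0.0
twist [0.    0.    0.001] | dp cur axes [-0.308 -0.07   1.088] | dp target axes [-0.309 -0.069  1.088]
[[283. 232.]]
[[252. 232.]]
[[283. 290.]]
[[254. 290.]]
```

View pics/v5.png

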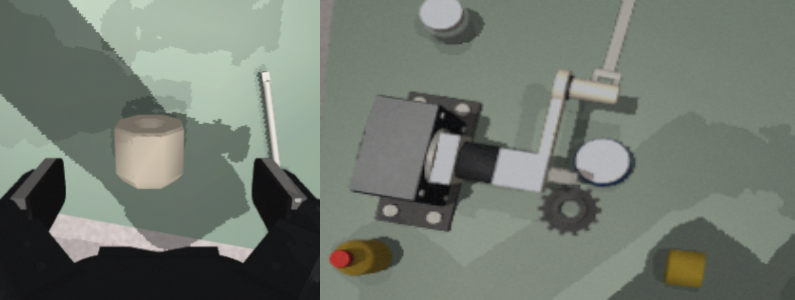

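The left half shows the cap where the fit predicts it, with the top flat's edge at about (130–165,188) and the screwdriver clear of it. The right half shows the crank against the spacer, with the blade end protruding. Now grip the cap.

```bash
python3 -m handwheel '[{"dp":[-0.3,-0.07,0.2],"twist":[0,0,0]},{"dp":[-0.31,-0.07,0.6],"twist":[0,0,0]},{"dp":[-0.31,-0.07,0.95],"twist":[0,0,0]},{"dp":[-0.31,-0.07,1],"twist":[0,0,0]}]'>/dev/null
python3 -m handwheel '[{"dp":[0,0,0.08],"twist":[0,0,0]},{"dp":[0,0,0.08],"twist":[0,0,0]},{"dp":[0,0,0.08],"twist":[0,0,0]}]'
python3 -m handwheel '[{"dp":[0,0,0],"twist":[0,0,0]},{"dp":[0,0,0],"twist":[0,0,0]},{"dp":[0,0,0],"twist":[0,0,0]},{"dp":[0,0,0],"twist":[0,0,0]},{"dp":[0,0,0],"twist":[0,0,0]},{"dp":[0,0,0],"twist":[0,0,0]}]' 0 60
python3 -m handwheel '[{"dp":[0,0,-0.3],"twist":[0,0,0]},{"dp":[0,0,-0.7],"twist":[0,0,0]},{"dp":[0,0,-1],"twist":[0,0,0.05]},{"dp":[0,0,-1],"twist":[0,0,0.115]},{"dp":[0,0,-1],"twist":[0,0,0.115]},{"dp":[0,0,-1],"twist":[0,0,0.115]}]'
python3 -c "
from h import *
go(ax(205,.118),down(YAW))"
```

```text
time_s: 28.62
tool_pos: [0.4834, -0.3278, 0.0116]
eef_rot: [0.63, 0.777, -0.0, 0.001]
wrist_force: [0.9, 0.3, -0.1]
gripper_width: 0.996
grasp_force: 0.0
time_s: 29.38
tool_pos: [0.4831, -0.3278, 0.0112]
eef_rot: [0.63, 0.777, -0.0, 0.001]
wrist_force: [-0.2, 0.7, 5.7]
gripper_width: 0.617
grasp_force: 64.1
time_s: 30.12
tool_pos: [0.4821, -0.3268, 0.1097]
eef_rot: [0.759, 0.652, -0.0, -0.001]
wrist_force: [-0.4, -0.3, -0.2]
gripper_width: 0.619
grasp_force: 63.3
twist [-0.    -0.     0.002] | dp cur axes [ 3.063 -0.685 -0.082] | dp target axes [ 3.059 -0.702 -0.083]
```

```bash
python3 -m handwheel '[{"dp":[0.4,-0.2,-0.05],"twist":[0,0,0.002]},{"dp":[0.9,-0.4,-0.1],"twist":[0,0,0.002]},{"dp":[0.95,-0.5,-0.1],"twist":[0,0,0.002]}]' >/dev/null
python3 -m handwheel '[{"dp":[0.5,-0.2,0],"twist":[0,0,0]},{"dp":[1,-0.2,0],"twist":[0,0,0]},{"dp":[1,-0.2,0],"twist":[0,0,0]}]' >/dev/null
python3 -m handwheel '[{"dp":[0.5,0,0],"twist":[0,0,0]},{"dp":[0.9,0,0],"twist":[0,0,0]},{"dp":[0.9,0,0],"twist":[0,0,0]},{"dp":[0.9,0,0],"twist":[0,0,0]}]'
python3 -c "
from h import *
go(ax(205,.1192),down(YAW))"
```

```text
time_s: 31.38
tool_pos: [0.4587, -0.036, 0.1201]
eef_rot: [0.761, 0.648, -0.0, 0.0]
wrist_force: [0.2, 0.1, -0.6]
gripper_width: 0.619
grasp_force: 63.4
twist [ 0.     0.    -0.001] | dp cur axes [ 0.224 -0.016  0.008] | dp target axes [ 0.224 -0.015  0.009]
```

```bash
python3 -m handwheel '[{"dp":[0.22,-0.015,0.01],"twist":[0,0,0]},{"dp":[0.4,-0.015,0.01],"twist":[0,0,0]},{"dp":[0.5,-0.015,0.01],"twist":[0,0,0]},{"dp":[0.6,-0.015,0.01],"twist":[0,0,0]},{"dp":[0.6,-0.015,0.01],"twist":[0,0,0]}]'
python3 -m handwheel '[{"dp":[0.06,0,0],"twist":[0,0,0]},{"dp":[0.12,0,0],"twist":[0,0,0]},{"dp":[0.18,0,0],"twist":[0,0,0]},{"dp":[0.18,0,0],"twist":[0,0,0]}]'
python3 -c "
from h import *
go(ax(143.5,.1192),down(YAW))"
```

```text
time_s: 32.0
tool_pos: [0.4666, 0.0244, 0.1192]
eef_rot: [0.761, 0.648, -0.0, 0.0]
wrist_force: [-0.4, 0.1, -1.0]
gripper_width: 0.614
grasp_force: 63.4
time_s: 32.5
tool_pos: [0.4693, 0.0427, 0.1192]
eef_rot: [0.761, 0.649, -0.0, 0.0]
wrist_force: [-0.5, 0.7, -0.5]
gripper_width: 0.614
grasp_force: 63.4
twist [-0.     0.    -0.001] | dp cur axes [ 0.044  0.003 -0.   ] | dp target axes [ 0.044  0.003 -0.   ]
```

```bash
python3 -m handwheel '[{"dp":[0.03,0,0],"twist":[0,0,0]},{"dp":[0.05,0,0],"twist":[0,0,0]},{"dp":[0.05,0,0],"twist":[0,0,0]}]'
python3 -m handwheel '[{"dp":[0.03,0,0],"twist":[0,0,0]},{"dp":[0.03,0,0],"twist":[0,0,0]}]'
python3 -m handwheel '[{"dp":[0.03,0,0],"twist":[0,0,0]},{"dp":[0.03,0,0],"twist":[0,0,0]}]'
python3 -c "
from h import *
go(ax(143.5,.1192),down(YAW))"
```

```text
time_s: 32.88
tool_pos: [0.4698, 0.0459, 0.1192]
eef_rot: [0.762, 0.648, -0.002, 0.001]
wrist_force: [-1.5, -4.7, 0.1]
gripper_width: 0.614
grasp_force: 63.5
time_s: 33.12
tool_pos: [0.4699, 0.0461, 0.1193]
eef_rot: [0.762, 0.647, -0.004, 0.003]
wrist_force: [-3.2, -14.0, 2.9]
gripper_width: 0.615
grasp_force: 63.7
time_s: 33.38
tool_pos: [0.4698, 0.0461, 0.1193]
eef_rot: [0.763, 0.647, -0.007, 0.006]
wrist_force: [-4.8, -23.8, 4.7]
gripper_width: 0.615
grasp_force: 63.9
twist [-0.     0.006 -0.002] | dp cur axes [0.011 0.003 0.001] | dp target axes [0.011 0.003 0.001]
```

```bash
python3 -m handwheel '[{"dp":[-0.05,0,0],"twist":[0,0,0]},{"dp":[-0.09,0,0],"twist":[0,0,0]},{"dp":[-0.09,0,0],"twist":[0,0,0]},{"dp":[-0.09,0,0],"twist":[0,0,0]}]' 1
python3 -m handwheel '[{"dp":[0,0,-0.2],"twist":[0,0,0]},{"dp":[0,0,-0.6],"twist":[0,0,0]},{"dp":[0,0,-1],"twist":[0,0,0]},{"dp":[0,0,-1],"twist":[0,0,0]}]'
python3 -m handwheel '[{"dp":[-0.5,-0.3,-0.1],"twist":[0,0,0]},{"dp":[-1,-0.9,-0.1],"twist":[0,0,0]},{"dp":[-1,-0.9,-0.1],"twist":[0,0,0]}]'
python3 -m handwheel '[{"dp":[-0.5,-0.3,0],"twist":[0,0,0]},{"dp":[-1,-0.3,0],"twist":[0,0,0]},{"dp":[-1,-0.3,0],"twist":[0,0,0]},{"dp":[-1,-0.3,0],"twist":[0,0,0]}]'
python3 - <<'E'
from h import *
t,im2=snap("top","top6"); s,im3=snap("scene","sc6")
a=cv2.resize(im2[130:300,120:340],None,fx=2.3,fy=2.3,interpolation=cv2.INTER_CUBIC); b=cv2.resize(im3[150:290,260:440],(391,391*140//180),interpolation=cv2.INTER_CUBIC)
o=np.zeros((400,391+290,3),np.uint8); a=cv2.resize(a,(391,int(391*a.shape[0]/a.shape[1]))); b=cv2.resize(b,(289,225)); o[:a.shape[0],:391]=a; o[:225,392:]=b
cv2.imwrite("pics/v6.png",o)
E
```

```text
time_s: 33.88
tool_pos: [0.4697, 0.0446, 0.1192]
eef_rot: [0.761, 0.648, -0.0, 0.0]
wrist_force: [-0.0, 0.3, -0.3]
gripper_width: 0.998
grasp_force: 0.0
time_s: 34.38
tool_pos: [0.4719, 0.0446, 0.2222]
eef_rot: [0.761, 0.649, 0.002, 0.002]
wrist_force: [-0.2, -0.2, -0.2]
gripper_width: 0.997
grasp_force: 0.0
time_s: 34.75
tool_pos: [0.3615, -0.0403, 0.2281]
eef_rot: [0.762, 0.648, -0.001, -0.001]
wrist_force: [1.1, 0.6, 0.6]
gripper_width: 1.003
grasp_force: 0.0
time_s: 35.25
tool_pos: [0.3194, -0.1336, 0.2288]
eef_rot: [0.761, 0.648, -0.0, -0.0]
wrist_force: [-0.7, -0.1, -0.0]
gripper_width: 0.997
grasp_force: 0.0
```

View pics/v6.png

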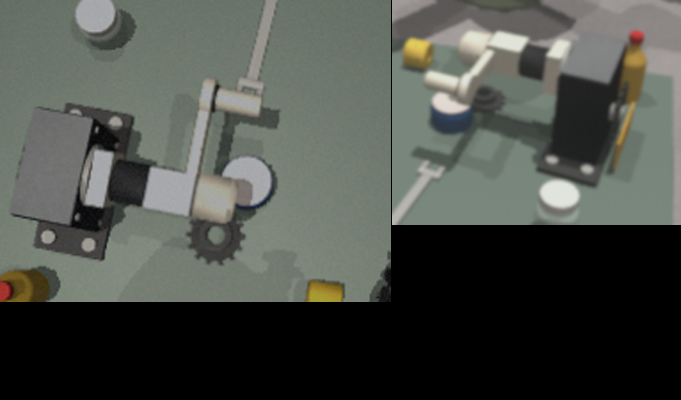

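The top view shows escutcheon (100,180), spacer (130,182), crank hub (170,190) and cap (215,197) stacked face to face on the shaft, with the bystanders where they were and the gripper clear. Handing in.

```bash
python3 -c "
from bench import ctrl
print(ctrl.close_job())"
```

```text
the job is handed in; nothing more can be done
None
```

The escutcheon, spacer, crank and end cap are on the shaft in that order, each pushed until it stopped against the one before (13–24 N felt); I handed the job in at about 35 s, verdict not shown.

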